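Size a bottle collar on the stepped cone and file it

TASK

Find the size of the middle one of the three collars on the wooden board: slide it down the stepped sizing cone, pushing the rider ring ahead of it, until it seats firmly on its step, but gently: never press the sprung cone down by more than about 4 mm. Read the step where the rider stopped, lift the collar off and stand it upright in the rack compartment with that number of dots (one for the top step, two for the middle, three for the lowest). Leave the rider showing the reading, and leave the other collars and the kitchen things where they are.

Things in the scene. Friction and masses are not known exactly. Their poses are not given: they have to be found in the camera images.
- collar_a_mid (a point): plain aluminium tube collar, 52 mm outside diameter, 45 mm high, about 0.1 kg; one of three alike outside that differ only in bore: 23, 29 and 35 mm. Which of them has which bore is not told. Stands upright on the board. This point is its centre, half-way up, z along its axis
- collar_b_mid (a point): plain aluminium tube collar, 52 mm outside diameter, 45 mm high, about 0.1 kg; one of three alike outside that differ only in bore: 23, 29 and 35 mm. Which of them has which bore is not told. Stands upright on the board. This point is its centre, half-way up, z along its axis
- collar_c_mid (a point): plain aluminium tube collar, 52 mm outside diameter, 45 mm high, about 0.1 kg; one of three alike outside that differ only in bore: 23, 29 and 35 mm. Which of them has which bore is not told. Stands upright on the board. This point is its centre, half-way up, z along its axis
- board: fixed wooden board 110 x 290 x 12 mm on which the three collars stand in a row, 95 mm apart along its y (long) axis, the middle one at its centre; origin under its centre, on the worktop
- cone_axis (a point): a point of the gauge's fixed foot (wooden block 120 x 130 x 16 mm) on the vertical axis of the sizing cone, 126 mm above the worktop; does not move with the cone. x points away from the robot, y to the left. A scale bar 16 mm wide with one, two, three dots stands 46 mm to the left (+y) of the axis, its top 9 mm below the cone's tip: keep the fingers in front of and behind the cone (along x)
- cone (a joint): the steel sizing cone: its tip lies within 5 mm above or below cone_axis (set by a nut). Lands from the tip down: 9.5, 12.5, 15.5, 18.5 mm radius, with 45-degree shoulders; a collar's lower edge stops 30 mm (bore 23), 46 mm (bore 29) or 62 mm (bore 35) below the tip. Value: how far the sprung cone is pressed down, m (0 at rest, at most 0.010); about 2 N, plus 5 N for each mm
- rider (a joint): how far the rider has been pushed down the cone, m; 0 is 14 mm below the tip. It starts between 0 and 0.008, slides with a steady drag of about 4 N and stays where it is left. With a collar home on its step it reads 0.016 (top step, one dot), 0.032 (middle, two dots) or 0.048 (lowest, three dots)
- rider_top (a point): centre of the rider's upper face, on the cone's axis. The rider is a flat steel ring 60 mm outside, 43 mm inside, 6 mm thick round the cone, with two prongs astride the scale bar; a collar's lower face rests on it and pushes it. The fingers must stay above it: hold the collar by its upper half
- rack_one (a point): centre of the floor of the wooden rack's leftmost (+y) compartment (one dot on its front rim). Compartment 67 x 66 mm inside, open above, floor 4 to 5 mm thick, rims 14 mm above the worktop, centres 71 mm apart along the rack's y axis; a collar standing there has its centre about 22 mm above this point. Rack 74 x 216 mm, fixed to the worktop; y along its length
- rack_two (a point): centre of the floor of the wooden rack's middle compartment (two dots on its front rim). Compartment 67 x 66 mm inside, open above, floor 4 to 5 mm thick, rims 14 mm above the worktop, centres 71 mm apart along the rack's y axis; a collar standing there has its centre about 22 mm above this point. Rack 74 x 216 mm, fixed to the worktop; y along its length
- rack_three (a point): centre of the floor of the wooden rack's rightmost (-y) compartment (three dots on its front rim). Compartment 67 x 66 mm inside, open above, floor 4 to 5 mm thick, rims 14 mm above the worktop, centres 71 mm apart along the rack's y axis; a collar standing there has its centre about 22 mm above this point. Rack 74 x 216 mm, fixed to the worktop; y along its length
- mug: mug, 91 x 129 x 104 mm, near the work, to be left alone; origin under its centre
- pepper_mill: dark wooden pepper mill, 58 x 58 x 160 mm, near the work, to be left alone; origin under its centre
- jar: glass jar of pasta with a screw lid, 81 x 81 x 136 mm, near the work, to be left alone; origin under its centre
Things that resemble listed ones, but are neither listed nor needed, are in the scene too. What is shaped like the part that bears collar_b_mid but pink is not meant.

How it is judged:
On the way:
1. the middle collar is home on its step of the cone, with the rider pushed down to that step (within 2.5 mm) (((value of joint rider between 0.0295 and 0.0345 m and z of collar_a_mid in the frame of rider_top between 0.0205 and 0.0245 m and horizontal distance between collar_a_mid and cone_axis below 0.006 m and horizontal distance between each of collar_b_mid, collar_c_mid and board above 0.06 m and distance of each of collar_b_mid, collar_c_mid from where it was at the start of the episode below 0.02 m) or (value of joint rider between 0.0135 and 0.0185 m and z of collar_b_mid in the frame of rider_top between 0.0205 and 0.0245 m and horizontal distance between collar_b_mid and cone_axis below 0.006 m and horizontal distance between each of collar_a_mid, collar_c_mid and board above 0.06 m and distance of each of collar_a_mid, collar_c_mid from where it was at the start of the episode below 0.02 m) or (value of joint rider between 0.0455 and 0.0505 m and z of collar_c_mid in the frame of rider_top between 0.0205 and 0.0245 m and horizontal distance between collar_c_mid and cone_axis below 0.006 m and horizontal distance between each of collar_a_mid, collar_b_mid and board above 0.06 m and distance of each of collar_a_mid, collar_b_mid from where it was at the start of the episode below 0.02 m))), for 0.1 s.
At the end, for the whole second after the job is handed in: The collar that stood in the middle stands upright (within 0.1 rad) in the rack compartment with the dots of its step (within 15 mm of its centre); the rider still shows its step (within 2.5 mm); the other two collars are on their places on the board (moved less than 20 mm) (((value of joint rider between 0.0295 and 0.0345 m and horizontal distance between collar_a_mid and rack_two below 0.015 m and z of collar_a_mid in the frame of rack_two between 0.0155 and 0.0275 m and angle between collar_a_mid's own z axis and vertical below 0.1 rad and horizontal distance between each of collar_b_mid, collar_c_mid and board above 0.06 m and distance of each of collar_b_mid, collar_c_mid from where it was at the start of the episode below 0.02 m) or (value of joint rider between 0.0135 and 0.0185 m and horizontal distance between collar_b_mid and rack_one below 0.015 m and z of collar_b_mid in the frame of rack_one between 0.0155 and 0.0275 m and angle between collar_b_mid's own z axis and vertical below 0.1 rad and horizontal distance between each of collar_a_mid, collar_c_mid and board above 0.06 m and distance of each of collar_a_mid, collar_c_mid from where it was at the start of the episode below 0.02 m) or (value of joint rider between 0.0455 and 0.0505 m and horizontal distance between collar_c_mid and rack_three below 0.015 m and z of collar_c_mid in the frame of rack_three between 0.0155 and 0.0275 m and angle between collar_c_mid's own z axis and vertical below 0.1 rad and horizontal distance between each of collar_a_mid, collar_b_mid and board above 0.06 m and distance of each of collar_a_mid, collar_b_mid from where it was at the start of the episode below 0.02 m))); the robot touches nothing.
It fails at once if the sprung cone is pressed down by more than 4.5 mm (about 24 N) (value of joint cone above 0.0045 m).
It fails at once if the mug, the pepper mill or the jar is moved by more than 30 mm (distance of any of mug, pepper_mill, jar from where it was at the start of the episode above 0.03 m).
It also fails if it takes over 43 s, if anything falls off the work surface, if the arm or the gripper's body presses on something with over 40 N, if the wrist force passes 120 N, or if a joint passes its speed limit or range.

ROBOT

A 6-joint arm with a two-finger parallel gripper is mounted at the origin on a cart in front of the work surface, level with it; the furniture and walls round the work are solid. World frame = base frame: x ahead of the robot, y to its left, z up, the work surface at z = 0. Lengths are in m, angles in rad, forces in N, time in s.
With the tool pointing down it reaches from about 0.4 to 0.925 m from the base axis. Payload 3.4 kg.
Tool frame: the origin (TCP) lies between the finger pads; the fingertips stand bot.tips_ahead ahead of it and the grasp point (between the pads) lies 2 mm behind it (bot.tips_ahead is the distance from the TCP to the fingertips, in m); z points along the fingers, y is the line along which they close (so a half turn about z gives the same grasp; the last joint's range is limited). The gripper opens to 85 mm and grips with 20 to 120 N. Pads are 22 mm wide; open, the fingers measure 114 mm over their backs; the gripper's body (76 mm by 85 mm) begins 54 mm behind the grasp point. The pads swing forward as they close: fully open they stand 13 mm farther back than shut.
Start: joints at [1.222, 0.307, 1.506, -0, 1.328, -0.073], TCP at [0.156, 0.553, 0.248] pointing down, gripper open.
Joint ranges: [-3.12, 3.12], [-1.05, 2.28], [0.14, 2.33], [-1.42, 4.57], [0.1, 2.73], [-2.68, 2.68]. Speed limits (rad/s): [2.57, 2.57, 3.14, 3.14, 3.14, 3.14].

INTERFACE

Orientations are given as a rotation vector (axis times angle).
In Python, from plant import bot, camera gives the robot as it stands.
- The arm moves only by the tool servo_tool, never from a script. Its argument "deltas" is a list of rows, each a list of 3 entries, a list of its own where there are three numbers: the opening, from 0 (shut) to 1 (fully open), then the shift along the tool's x, y, z normalised to -1 to 1, where 1 is 1000 mm, then the turn about the tool's z normalised to -1 to 1, where 1 is 180 degrees. In form: [[fingers, [tx, ty, tz], turn], ...]. A call has 1 to 20 rows; each row is the pose to reach, as a shift and turn from the pose commanded when the call began, along the tool's axes at that moment, turning the shorter way round; what a row does not reach only later rows make up. A row lasts 1/12 s, in which the tool goes at most 41.7 mm and 7.16 degrees, less where a joint would pass 70% of its speed; a pose out of reach is approached as far as the arm can. A call with a number of a shift or a turn outside -1 to 1 is refused whole. A call with a gripper value outside its range is refused whole. The fingers move at their own pace and stop on an object; the grip force is fixed at half the most. Time passes only in rows, so rows that repeat a pose let the fingers close. It gives the time, the measured TCP pose, the force, the opening and the grip force at its end, in the units of the state.
- bot.get_obs(): the state, without advancing time (a new reading comes with each control period).
- camera(name): name is "side" or "top"; returns a dict with "color" (384x512x3 uint8, red, green, blue), "fx", "fy", "cx", "cy" (pixels), "rvec" (rotation vector, rad) and "tvec" (3), from world to camera coordinates, as OpenCV has them. Camera axes: x right, y down, z forward; pixel columns grow to the right and rows downward; lengths in m; the calibration is good to about 2 mm. A picture is of the moment at which its call begins. There is no depth.
- bot.close_job(): hands the job in; it is judged then, once.
The state is a dict: "time": time; "q": joint angles; "qd": joint speeds; "joint_efforts": joint torques, N m; "eef_pos": TCP position; "eef_rot": TCP orientation; "ft_force": force on the tool from outside, world axes, zero at the start; "wrist_torque": the same for the moment, N m; "opening": opening from 0.0 (shut) to 1.0 (fully open); "gripper_force": force on a finger pad.
Only numpy, scipy, OpenCV 4.12 (cv2) and the standard library are available. Lean on these libraries where they do the work, as an engineer would, in place of code of your own. Each camera call takes 0.05 s, during which the arm holds its last target. There are 200 camera calls.

## Working session

There is one attempt and no reset: what is moved stays moved. The work goes in short steps, Python scripts to look and compute and a tool call to move; the robot and the scene stay as the last step left them, time stands still between calls to the robot, and variables do not carry over. Pictures are saved under pics/ and viewed, at most 10 in all, crops included, and the job is handed in when it is done.

Besides the shell and the picture viewer there is one more tool, called after ">>>" by a JSON object that holds its "fn" and its "kwargs", one argument or row to a line. servo_tool: Moves the arm, as the interface text tells. Its arguments: {"type":"object","properties":{"deltas":{"type":"array","items":{"type":"array"}}},"required":["deltas"]}

```bash
mkdir -p pics; python3 - <<'E'
from plant import bot,camera
import cv2,numpy as np
o=bot.get_obs();print(o['time'],o['eef_pos'],o['eef_rot'],o['opening'],bot.tips_ahead)
for n in('side','top'):
    c=camera(n);np.savez('pics/%s0.npz'%n,**c)
    cv2.imwrite('pics/%s0.png'%n,cv2.resize(c['color'][:,:,::-1],(800,600),interpolation=cv2.INTER_CUBIC))
    R=cv2.Rodrigues(np.array(c['rvec']))[0];print(n,-R.T@c['tvec'],R[2],c['fx'],c['cx'],c['cy'])
E
```

```text
0.0 [0.15582847 0.5527958  0.24739259] [-0.43025452 -3.11155595  0.00315399] 0.9991406458192 0.017
side [ 0.28079752 -0.74147255  0.60643717] [ 0.27568252  0.79839058 -0.53532386] 356.0287135944423 260.5722624999029 191.71526903093888
top [0.33491943 0.02601259 1.08340529] [ 2.31013425e-01 -8.08538990e-04 -9.72950227e-01] 371.6851557649137 255.60226088667713 188.4532921179324
```

View pics/side0.png

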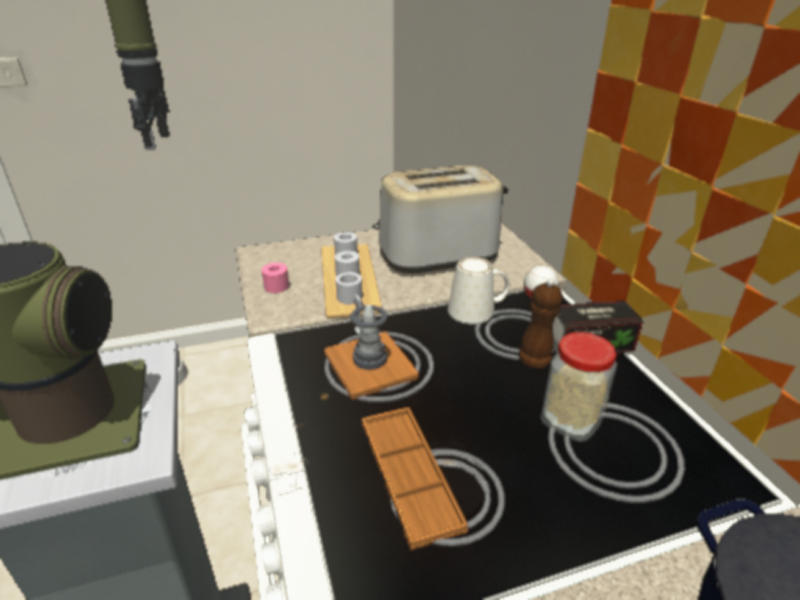

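View pics/top0.png

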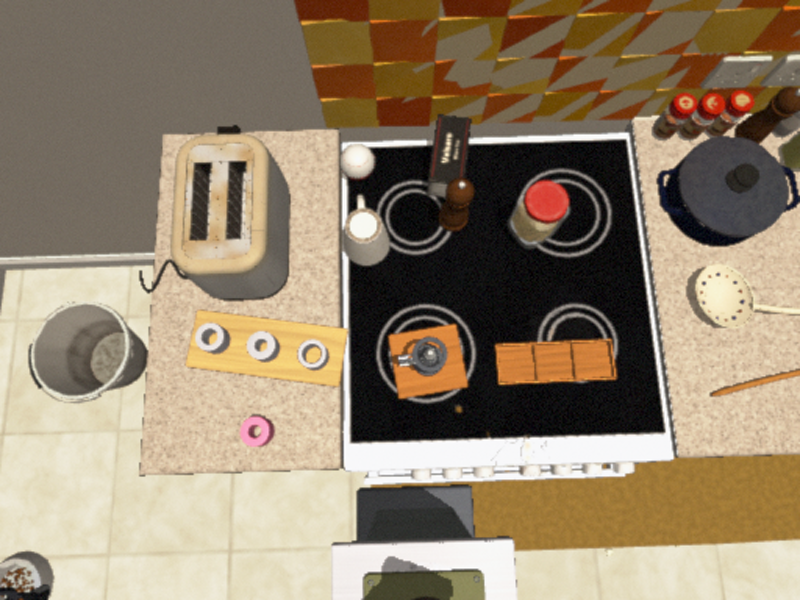

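Top view shows the middle collar at about (262,345) and its neighbours at (211,338) and (312,354). The gauge is near (428,354), and the rack compartments are at about (514,363), (553,361) and (594,360). The mug, mill and jar stand well behind. Next I'll enlarge the parts to refine these.

```bash
cat > h.py <<'E'
import numpy as np,cv2
def cam(c):
    return cv2.Rodrigues(np.array(c['rvec'],float))[0],np.array(c['tvec'],float),np.array([[c['fx'],0,c['cx']],[0,c['fy'],c['cy']],[0,0,1.]])
def onz(c,uv,z):
    R,t,K=cam(c);C=-R.T@t;d=R.T@np.linalg.solve(K,[uv[0],uv[1],1.]);return C+d*(z-C[2])/d[2]
def proj(c,P):
    R,t,K=cam(c);return cv2.projectPoints(np.array(P,float).reshape(-1,3),R,t,K,None)[0][:,0]
E
python3 - <<'E'
import numpy as np,cv2
c=np.load('pics/top0.npz')['color'][:,:,::-1];s=np.load('pics/side0.npz')['color'][:,:,::-1]
z=lambda im,x,y,w,h,f:cv2.resize(im[y:y+h,x:x+w],None,fx=f,fy=f,interpolation=cv2.INTER_CUBIC)
out=np.zeros((590,800,3),np.uint8)
def put(im,x,y): out[y:y+im.shape[0],x:x+im.shape[1]]=im
put(z(c,115,195,110,55,4),0,0)      # board
put(z(c,240,200,64,60,5),450,0)      # cone
put(z(c,310,210,95,40,4),0,310)      # rack
put(z(s,200,180,75,80,5)[:,:380],400,310-120+120) if 0 else put(z(s,200,185,75,56,5),410,305)
cv2.imwrite('pics/crop.png',out)
E
```

```text
(no output)
```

View pics/crop.png

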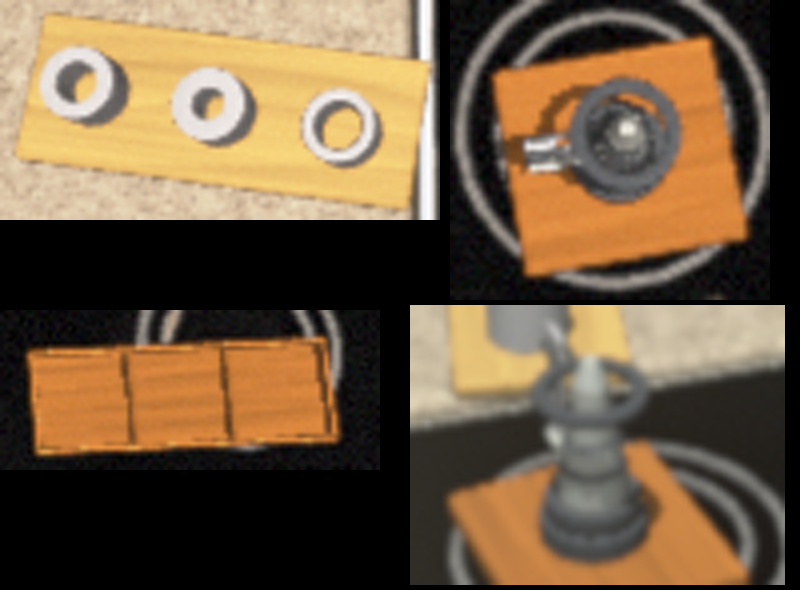

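The crop shows the middle collar (rim centre 211,106) has the smallest bore, so I expect one dot. The rider ring is centred at (625,133), with the tip at (628,129) in top and (590,360) in side.

```bash
python3 - <<'E'
from h import *
T=np.load('pics/top0.npz');S=np.load('pics/side0.npz')
px=lambda u,v,ox,oy,f,cx=0,cy=0:((u-cx+.5)/f-.5+ox,(v-cy+.5)/f-.5+oy)
B=lambda u,v:px(u,v,115,195,4)
G=lambda u,v:px(u,v,240,200,5,450,0)
K=lambda u,v:px(u,v,310,210,4,0,310)
for p in[(79,83),(211,106),(341,127)]:print('collar',onz(T,B(*p),.057).round(4))
print('board',[onz(T,B(*p),.012)[:2].round(3) for p in[(46,14),(431,64),(408,208),(16,157)]])
b=np.array([onz(T,G(*p),.016) for p in[(494,73),(710,38),(747,238),(527,276)]]);print('block',b.round(3),b.mean(0).round(4))
for z in(.121,.126,.131):print('tip',onz(T,G(628,127),z).round(4))
for z in(.100,.105,.11):print('rider',onz(T,G(625,133),z).round(4))
r=np.array([onz(T,K(*p),.014) for p in[(28,352),(323,340),(340,440),(38,455)]]);print('rack',r.round(3),r.mean(0).round(4))
ts=px(590,358,200,185,5,410,305);m=[]
A=[];y=[]
for c,u in((T,G(628,127)),(S,ts)):
    R,t,Km=cam(c);P=Km@np.c_[R,t];
    for i in(0,1):A.append(u[i]*P[2]-P[i])
A=np.array(A);print('tri',np.linalg.lstsq(A[:,:3],-A[:,3],rcond=None)[0])
E
```

```text
collar [0.5125 0.3664 0.057 ]
collar [0.4933 0.2737 0.057 ]
collar [0.4757 0.1831 0.057 ]
board [array([0.573, 0.408]), array([0.526, 0.124]), array([0.422, 0.142]), array([0.468, 0.425])]
block [[ 0.512  0.048  0.016]
 [ 0.529 -0.078  0.016]
 [ 0.413 -0.093  0.016]
 [ 0.395  0.033  0.016]] [ 0.4623 -0.0223  0.016 ]
tip [ 0.4641 -0.0226  0.121 ]
tip [ 0.4635 -0.0224  0.126 ]
tip [ 0.4628 -0.0221  0.131 ]
rider [ 0.4638 -0.022   0.1   ]
rider [ 0.4632 -0.0217  0.105 ]
rider [ 0.4625 -0.0215  0.11  ]
rack [[ 0.489 -0.148  0.014]
 [ 0.491 -0.362  0.014]
 [ 0.418 -0.366  0.014]
 [ 0.415 -0.15   0.014]] [ 0.4531 -0.2569  0.014 ]
tri [ 0.4636265  -0.0223942   0.12628516]
```

>>> {"fn": "servo_tool", "kwargs": {
  "deltas": [
    [1, [-0.4, -0.177, 0.12], 0.371],
    [1, [-0.4, -0.177, 0.12], 0.371],
    [1, [-0.4, -0.177, 0.12], 0.371],
    [1, [-0.4, -0.177, 0.12], 0.371],
    [1, [-0.4, -0.177, 0.12], 0.371],
    [1, [-0.4, -0.177, 0.12], 0.371],
    [1, [-0.4, -0.177, 0.12], 0.371],
    [1, [-0.4, -0.177, 0.12], 0.371],
    [1, [-0.4, -0.177, 0.12], 0.371],
    [1, [-0.4, -0.177, 0.12], 0.371],
    [1, [-0.4, -0.177, 0.12], 0.371],
    [1, [-0.4, -0.177, 0.12], 0.371],
    [1, [-0.4, -0.177, 0.12], 0.371],
    [1, [-0.4, -0.177, 0.12], 0.371],
    [1, [-0.4, -0.177, 0.12], 0.371],
    [1, [-0.4, -0.177, 0.12], 0.371]
  ]
}}

```text
time: 1.43
eef_pos: [0.492, 0.2755, 0.1287]
eef_rot: [-2.07, -2.363, -0.0]
ft_force: [0.6, -0.1, 0.4]
opening: 1.002
gripper_force: 0.0
```

```bash
cat >> h.py <<'E'
def to(target,yaw=None):
    from plant import bot
    o=bot.get_obs();R=cv2.Rodrigues(np.array(o['eef_rot'],float))[0]
    y0=np.degrees(np.arctan2(R[1,1],R[0,1]));print('t',o['time'],'pos',np.round(o['eef_pos'],4),'yaw',y0.round(2),'tilt',R[:,2].round(3),'op',round(o['opening'],3),'F',np.round(o['ft_force'],1))
    print('shift',(R.T@(np.array(target)-o['eef_pos'])).round(4),'turn',None if yaw is None else (y0-yaw)/180)
E
python3 - <<'E'
from h import *
to([.4933,.2737,.049],7.5)
from plant import camera
out=[]
for n,(x,y,w,h) in dict(side=(180,90,130,120),top=(100,150,170,120)).items():
    c=camera(n);np.savez('pics/%s1.npz'%n,**c)
    out.append(cv2.resize(c['color'][y:y+h,x:x+w,::-1],None,fx=2.6,fy=2.6,interpolation=cv2.INTER_CUBIC))
cv2.imwrite('pics/a.png',np.hstack(out))
E
```

```text
t 1.4333 pos [0.492  0.2755 0.1287] yaw 7.58 tilt [-0.  0. -1.] op 1.002 F [ 0.6 -0.1  0.4]
shift [-0.002   0.0011  0.0797] turn 0.0004369912293652245
```

View pics/a.png

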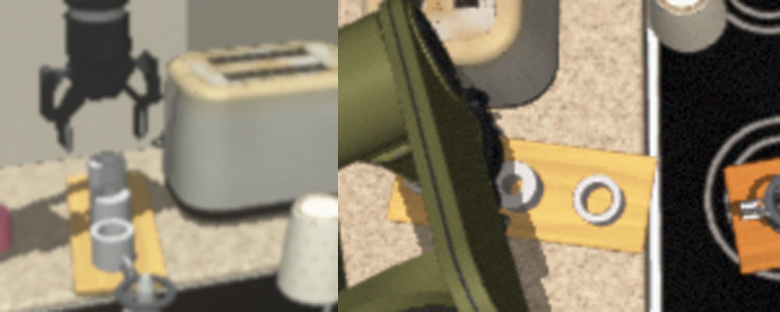

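The side crop shows the open gripper straight above the row, clear of the toaster, so I go down and close.

>>> {"fn": "servo_tool", "kwargs": {
  "deltas": [
    [1, [-0.002, 0.001, 0.04], 0],
    [1, [-0.002, 0.001, 0.06], 0],
    [1, [-0.002, 0.001, 0.07], 0],
    [1, [-0.002, 0.001, 0.08], 0],
    [1, [-0.002, 0.001, 0.08], 0],
    [1, [-0.002, 0.001, 0.08], 0],
    [0.3, [-0.002, 0.001, 0.08], 0],
    [0.3, [-0.002, 0.001, 0.08], 0],
    [0, [-0.002, 0.001, 0.08], 0],
    [0, [-0.002, 0.001, 0.08], 0],
    [0, [-0.002, 0.001, 0.08], 0],
    [0, [-0.002, 0.001, 0.08], 0],
    [0, [-0.002, 0.001, 0.08], 0],
    [0, [-0.002, 0.001, 0.08], 0],
    [0, [-0.002, 0.001, 0.08], 0]
  ]
}}

```text
time: 2.78
eef_pos: [0.4953, 0.2731, 0.0501]
eef_rot: [2.072, 2.36, 0.004]
ft_force: [-0.2, -0.5, 6.2]
opening: 0.595
gripper_force: 61.3
```

>>> {"fn": "servo_tool", "kwargs": {
  "deltas": [
    [0, [0, 0, -0.03], 0],
    [0, [0, 0, -0.07], 0],
    [0, [0, 0, -0.11], 0],
    [0, [0, 0, -0.15], 0],
    [0, [-0.03, -0.007, -0.15], 0],
    [0, [-0.07, -0.017, -0.15], 0],
    [0, [-0.11, -0.026, -0.15], 0],
    [0, [-0.15, -0.036, -0.15], 0],
    [0, [-0.19, -0.046, -0.15], 0],
    [0, [-0.23, -0.055, -0.15], 0],
    [0, [-0.26, -0.063, -0.15], 0],
    [0, [-0.28, -0.067, -0.15], 0],
    [0, [-0.289, -0.0695, -0.15], 0],
    [0, [-0.289, -0.0695, -0.15], 0],
    [0, [-0.289, -0.0695, -0.15], 0],
    [0, [-0.289, -0.0695, -0.15], 0]
  ]
}}

```text
time: 4.12
eef_pos: [0.4631, -0.0219, 0.1984]
eef_rot: [-2.071, -2.362, -0.001]
ft_force: [0.2, 0.2, -1.1]
opening: 0.596
gripper_force: 63.0
```

```bash
python3 - <<'E'
from h import *
to([.4636,-.0224,.15],7.5)
from plant import camera
out=[]
for n,(x,y,w,h,f) in dict(side=(195,130,80,110,5),top=(225,170,70,110,5)).items():
    c=camera(n);np.savez('pics/%s2.npz'%n,**c)
    out.append(cv2.resize(c['color'][y:y+h,x:x+w,::-1],None,fx=f,fy=f,interpolation=cv2.INTER_CUBIC))
cv2.imwrite('pics/b.png',np.hstack(out))
E
```

```text
t 4.1167 pos [ 0.4631 -0.0219  0.1984] yaw 7.5 tilt [ 0.     0.001 -1.   ] op 0.596 F [ 0.2  0.2 -1.1]
shift [-0.0006  0.0005  0.0484] turn 1.9199097851475678e-05
```

View pics/b.png

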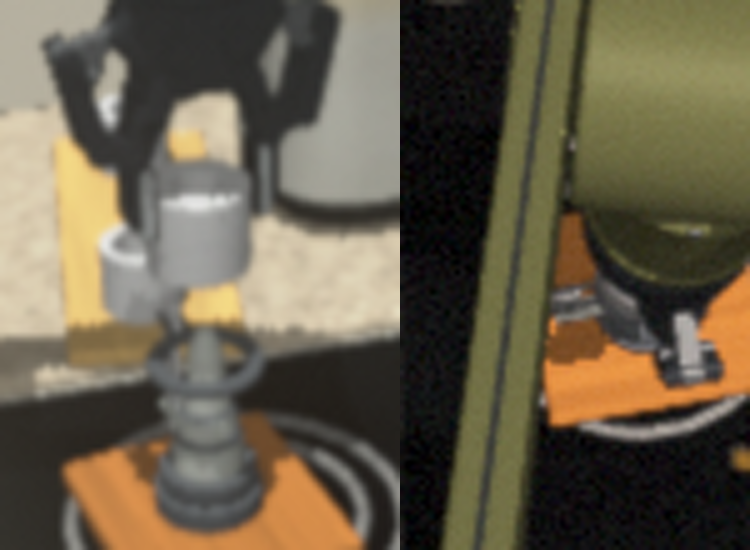

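Side view: the collar spans about columns 158-250, the cone tip is near (205,333) and the rider spans 148-266, so they are nearly in line. I'll check against the projection.

```bash
python3 - <<'E'
from h import *
S=np.load('pics/side2.npz');S0=np.load('pics/side0.npz')
zo=lambda p:((p-[195,130])+.5)*5-.5
def cyl(x,y,z,r):
    a=np.linspace(0,2*np.pi,200);p=zo(proj(S,np.c_[x+r*np.cos(a),y+r*np.sin(a),np.full(200,z)]));return p[:,0].min().round(1),p[:,0].max().round(1),p[:,1].mean().round(1)
for z in(.165,.18,.195):print('collar',z,cyl(.4631,-.0219,z,.026))
print('tip',zo(proj(S,[.4636,-.0224,.1263])),'rider',[cyl(.4636,-.0224,z,.03) for z in(.10,.106,.112)], 'base', cyl(.4636,-.0224,.025,.025))
g=S['color'].astype(float).mean(2);g0=S0['color'].astype(float).mean(2)
for r in(172,175,178):print(r,g[r,220:252].astype(int))
for r in(199,201,203,205):print(r,g[r,218:255].astype(int))
E
```

```text
collar 0.165 (np.float64(147.4), np.float64(255.2), np.float64(260.9))
collar 0.18 (np.float64(146.2), np.float64(255.0), np.float64(234.0))
collar 0.195 (np.float64(144.9), np.float64(254.7), np.float64(206.5))
tip [[204.52493369 328.07320145]] rider [(np.float64(145.8), np.float64(265.4), np.float64(372.4)), (np.float64(145.3), np.float64(265.3), np.float64(362.5)), (np.float64(144.8), np.float64(265.3), np.float64(352.5))] base (np.float64(161.2), np.float64(256.5), np.float64(490.1))
172 [ 59  55  65  98 126 125 115 142 159 167 172 174 182 188 190 187 181 171
 163 156 150 142 132 121 106  88  81 105 122 116  98  83]
175 [137  87  73  96 126 127 111 139 154 158 160 161 163 163 162 161 160 157
 153 149 144 138 130 122 123 157 182 193 201 201 192 176]
178 [142 150 149 134 116 113 119 142 153 157 159 161 162 162 160 158 157 154
 151 146 142 137 129 119 121 155 190 199 198 193 192 195]
199 [107 109 108 106 107 106 100  83  69  63  64  76  92 102 104 115 127 133
 131 124 112 103 103  96  81  68  64  69  89 104 111 114 114 111 110 109
 107]
201 [113 116 117 115 113 107  92  77  71  69  78 100 117 109 110 121 129 133
 132 127 116 106 106 107 105  97  83  91 100  96  84  77  70  63  58  50
  45]
203 [109 107 107 111 116 114 104 103 104 102 104 107 118 113 116 121 126 129
 129 125 113  92  68  54  54  69  91 102  96  71  44  33  34  33  34  33
  33]
205 [137 140 147 137 122 112  89  84  95 103 106 107 106  91  98 123 133 133
 136 132 117  99  86  89  95 100  99  88  68  46  35  34  33  33  33  32
  32]
```

>>> {"fn": "servo_tool", "kwargs": {
  "deltas": [
    [0, [-0.001, 0.0012, 0.01], 0],
    [0, [-0.001, 0.0012, 0.02], 0],
    [0, [-0.001, 0.0012, 0.026], 0],
    [0, [-0.001, 0.0012, 0.03], 0],
    [0, [-0.001, 0.0012, 0.033], 0],
    [0, [-0.001, 0.0012, 0.036], 0],
    [0, [-0.001, 0.0012, 0.039], 0],
    [0, [-0.001, 0.0012, 0.042], 0],
    [0, [-0.001, 0.0012, 0.044], 0],
    [0, [-0.001, 0.0012, 0.044], 0],
    [0, [-0.001, 0.0012, 0.044], 0]
  ]
}}

```text
time: 5.13
eef_pos: [0.4643, -0.0238, 0.1543]
eef_rot: [-2.072, -2.361, 0.0]
ft_force: [-0.2, 0.5, -1.0]
opening: 0.595
gripper_force: 63.0
```

>>> {"fn": "servo_tool", "kwargs": {
  "deltas": [
    [0, [0.0006, 0, 0.002], 0],
    [0, [0.0006, 0, 0.004], 0],
    [0, [0.0006, 0, 0.006], 0],
    [0, [0.0006, 0, 0.008], 0],
    [0, [0.0006, 0, 0.01], 0],
    [0, [0.0006, 0, 0.01], 0],
    [0, [0.0006, 0, 0.01], 0]
  ]
}}

```text
time: 5.72
eef_pos: [0.4642, -0.0232, 0.1444]
eef_rot: [-2.072, -2.361, 0.0]
ft_force: [0.2, 0.5, -0.2]
opening: 0.591
gripper_force: 63.2
```

>>> {"fn": "servo_tool", "kwargs": {
  "deltas": [
    [0, [0, 0, 0.001], 0],
    [0, [0, 0, 0.002], 0],
    [0, [0, 0, 0.003], 0],
    [0, [0, 0, 0.004], 0],
    [0, [0, 0, 0.005], 0],
    [0, [0, 0, 0.005], 0]
  ]
}}

```text
time: 6.22
eef_pos: [0.4643, -0.0232, 0.1392]
eef_rot: [2.072, 2.361, 0.0]
ft_force: [-1.1, -0.1, 2.9]
opening: 0.588
gripper_force: 63.3
```

Rider drag is showing (about 4 N). From here I go 1 mm per call.

>>> {"fn": "servo_tool", "kwargs": {
  "deltas": [
    [0, [0, 0, 0.001], 0],
    [0, [0, 0, 0.002], 0],
    [0, [0, 0, 0.002], 0]
  ]
}}

```text
time: 6.47
eef_pos: [0.4643, -0.0232, 0.1372]
eef_rot: [2.072, 2.361, 0.0]
ft_force: [-0.5, -0.4, 2.0]
opening: 0.592
gripper_force: 63.3
```

>>> {"fn": "servo_tool", "kwargs": {
  "deltas": [
    [0, [0, 0, 0.0005], 0],
    [0, [0, 0, 0.001], 0],
    [0, [0, 0, 0.001], 0]
  ]
}}

```text
time: 6.72
eef_pos: [0.4643, -0.0231, 0.1363]
eef_rot: [2.072, 2.361, 0.0]
ft_force: [-0.2, 0.0, 2.6]
opening: 0.593
gripper_force: 63.3
```

>>> {"fn": "servo_tool", "kwargs": {
  "deltas": [
    [0, [0, 0, 0.0005], 0],
    [0, [0, 0, 0.001], 0],
    [0, [0, 0, 0.001], 0]
  ]
}}

```text
time: 6.97
eef_pos: [0.4642, -0.0232, 0.1352]
eef_rot: [2.072, 2.361, 0.0]
ft_force: [0.5, -0.2, 2.5]
opening: 0.592
gripper_force: 63.3
```

>>> {"fn": "servo_tool", "kwargs": {
  "deltas": [
    [0, [0, 0, 0.0005], 0],
    [0, [0, 0, 0.001], 0],
    [0, [0, 0, 0.001], 0]
  ]
}}

```text
time: 7.22
eef_pos: [0.4642, -0.0232, 0.1342]
eef_rot: [2.072, 2.361, 0.0]
ft_force: [-0.6, 0.2, 2.0]
opening: 0.589
gripper_force: 63.3
```

>>> {"fn": "servo_tool", "kwargs": {
  "deltas": [
    [0, [0, 0, 0.0005], 0],
    [0, [0, 0, 0.001], 0],
    [0, [0, 0, 0.001], 0]
  ]
}}

```text
time: 7.47
eef_pos: [0.4643, -0.0232, 0.1333]
eef_rot: [2.072, 2.361, 0.0]
ft_force: [0.3, -0.7, 3.7]
opening: 0.592
gripper_force: 63.4
```

>>> {"fn": "servo_tool", "kwargs": {
  "deltas": [
    [0, [0, 0, 0.0005], 0],
    [0, [0, 0, 0.001], 0],
    [0, [0, 0, 0.001], 0]
  ]
}}

```text
time: 7.72
eef_pos: [0.4643, -0.0232, 0.1325]
eef_rot: [2.072, 2.361, 0.0]
ft_force: [-1.5, 0.6, 4.3]
opening: 0.589
gripper_force: 63.5
```

>>> {"fn": "servo_tool", "kwargs": {
  "deltas": [
    [0, [0, 0, 0.0003], 0],
    [0, [0, 0, 0.0006], 0],
    [0, [0, 0, 0.0006], 0]
  ]
}}

```text
time: 7.97
eef_pos: [0.4643, -0.0232, 0.1321]
eef_rot: [2.072, 2.361, 0.0]
ft_force: [-0.9, 0.6, 6.9]
opening: 0.589
gripper_force: 63.7
```

>>> {"fn": "servo_tool", "kwargs": {
  "deltas": [
    [0, [0, 0, 0.0003], 0],
    [0, [0, 0, 0.0006], 0],
    [0, [0, 0, 0.0006], 0]
  ]
}}

```text
time: 8.22
eef_pos: [0.4643, -0.0232, 0.1316]
eef_rot: [2.071, 2.361, 0.0]
ft_force: [-2.0, -0.0, 9.0]
opening: 0.589
gripper_force: 63.9
```

>>> {"fn": "servo_tool", "kwargs": {
  "deltas": [
    [0, [0, 0, 0.0003], 0],
    [0, [0, 0, 0.0006], 0],
    [0, [0, 0, 0.0006], 0],
    [0, [0, 0, 0.0006], 0]
  ]
}}

```text
time: 8.55
eef_pos: [0.4644, -0.0232, 0.1312]
eef_rot: [2.071, 2.361, 0.001]
ft_force: [-1.6, 0.1, 11.0]
opening: 0.594
gripper_force: 64.0
```

```bash
python3 - <<'E'
from h import *
to([.464,-.023,.25],7.5)
from plant import camera
c=camera('side');np.savez('pics/side3.npz',**c)
cv2.imwrite('pics/c.png',cv2.resize(c['color'][130:240,195:275,::-1],None,fx=5,fy=5,interpolation=cv2.INTER_CUBIC))
E
```

```text
t 8.55 pos [ 0.4644 -0.0232  0.1312] yaw 7.48 tilt [ 0.001 -0.    -1.   ] op 0.594 F [-1.6  0.1 11. ]
shift [ 0.0002 -0.0003 -0.1188] turn -9.975368079819801e-05
```

View pics/c.png

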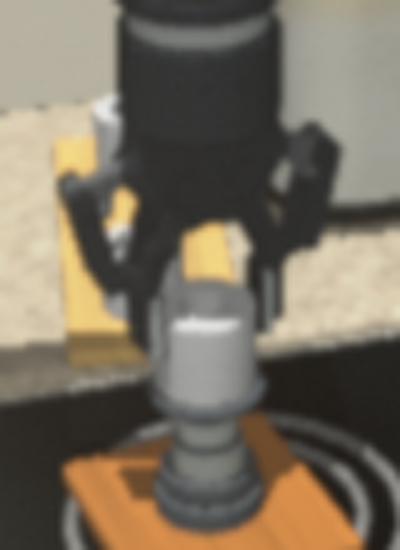

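The picture shows the collar upright with the rider directly under its lower edge (about y=400-415), and no gap. The force rises like the spring, so it is seated on the top step. I lift off and carry it to compartment one.

>>> {"fn": "servo_tool", "kwargs": {
  "deltas": [
    [0, [0, 0, -0.01], 0],
    [0, [0, 0, -0.025], 0],
    [0, [0, 0, -0.04], 0],
    [0, [0, 0, -0.06], 0],
    [0, [0, 0, -0.07], 0],
    [0, [0, 0, -0.07], 0],
    [0, [-0.03, -0.006, -0.07], 0],
    [0, [-0.065, -0.013, -0.07], 0],
    [0, [-0.1, -0.02, -0.07], 0],
    [0, [-0.135, -0.028, -0.06], 0],
    [0, [-0.155, -0.032, -0.03], 0],
    [0, [-0.16, -0.033, 0], 0],
    [0, [-0.16, -0.033, 0.03], 0],
    [0, [-0.16, -0.033, 0.06], 0],
    [0, [-0.16, -0.033, 0.07], 0],
    [0, [-0.16, -0.033, 0.07], 0],
    [0, [-0.16, -0.033, 0.07], 0]
  ]
}}

```text
time: 10.02
eef_pos: [0.4512, -0.1856, 0.0591]
eef_rot: [-2.07, -2.359, 0.001]
ft_force: [0.8, 0.7, -0.5]
opening: 0.595
gripper_force: 63.0
```

```bash
python3 - <<'E'
from h import *
to([.4525,-.186,.0425],7.5)
from plant import camera
out=[]
c=camera('side');np.savez('pics/side4.npz',**c)
out.append(cv2.resize(c['color'][175:350,200:300,::-1],None,fx=3.4,fy=3.4,interpolation=cv2.INTER_CUBIC))
out.append(cv2.resize(c['color'][185:241,200:275,::-1],(450,336),interpolation=cv2.INTER_CUBIC))
out[1]=cv2.copyMakeBorder(out[1],0,out[0].shape[0]-336,0,0,cv2.BORDER_CONSTANT)
cv2.imwrite('pics/d.png',np.hstack(out))
E
```

```text
t 10.0167 pos [ 0.4512 -0.1856  0.0591] yaw 7.47 tilt [-0.003  0.002 -1.   ] op 0.595 F [ 0.8  0.7 -0.5]
shift [-0.0006  0.0013  0.0166] turn -0.0001815674419493855
```

View pics/d.png

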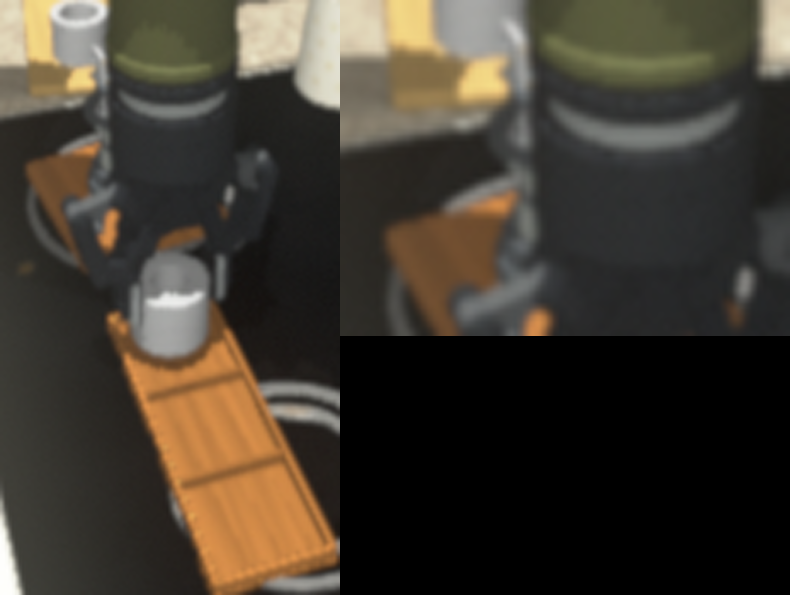

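The collar hangs centred over the one-dot compartment, so I lower it.

>>> {"fn": "servo_tool", "kwargs": {
  "deltas": [
    [0, [0, 0.0013, 0.006], 0],
    [0, [0, 0.0013, 0.011], 0],
    [0, [0, 0.0013, 0.014], 0],
    [0, [0, 0.0013, 0.0155], 0],
    [0, [0, 0.0013, 0.0165], 0],
    [0, [0, 0.0013, 0.0165], 0]
  ]
}}

```text
time: 10.57
eef_pos: [0.4536, -0.1858, 0.044]
eef_rot: [2.072, 2.362, 0.0]
ft_force: [-0.4, -0.4, -1.3]
opening: 0.59
gripper_force: 63.1
```

>>> {"fn": "servo_tool", "kwargs": {
  "deltas": [
    [0, [0, 0, 0.001], 0],
    [0, [0, 0, 0.0015], 0],
    [0, [0, 0, 0.0015], 0]
  ]
}}

```text
time: 10.82
eef_pos: [0.4536, -0.1859, 0.0425]
eef_rot: [2.072, 2.361, 0.0]
ft_force: [-0.0, 0.3, -0.4]
opening: 0.59
gripper_force: 63.1
```

>>> {"fn": "servo_tool", "kwargs": {
  "deltas": [
    [0, [0, 0, 0.0007], 0],
    [0, [0, 0, 0.0012], 0],
    [0, [0, 0, 0.0012], 0]
  ]
}}

```text
time: 11.07
eef_pos: [0.4536, -0.186, 0.0421]
eef_rot: [2.072, 2.361, 0.0]
ft_force: [-1.5, 0.7, 6.3]
opening: 0.59
gripper_force: 63.8
```

Floor contact: release and go straight up, then aside to clear the view.

>>> {"fn": "servo_tool", "kwargs": {
  "deltas": [
    [0.8, [0, 0, 0], 0],
    [1, [0, 0, 0], 0],
    [1, [0, 0, 0], 0],
    [1, [0, 0, 0], 0],
    [1, [0, 0, 0], 0],
    [1, [0, 0, 0], 0],
    [1, [0, 0, -0.01], 0],
    [1, [0, 0, -0.03], 0],
    [1, [0, 0, -0.07], 0],
    [1, [0, 0, -0.11], 0],
    [1, [0, 0, -0.15], 0],
    [1, [0, 0, -0.19], 0],
    [1, [0, 0, -0.23], 0],
    [1, [0, 0, -0.25], 0],
    [1, [-0.04, 0, -0.25], 0],
    [1, [-0.08, 0, -0.25], 0],
    [1, [-0.12, 0, -0.25], 0],
    [1, [-0.16, 0, -0.25], 0],
    [1, [-0.16, 0, -0.25], 0]
  ]
}}

```text
time: 12.65
eef_pos: [0.4754, -0.3519, 0.2907]
eef_rot: [2.074, 2.354, -0.005]
ft_force: [0.5, 0.2, -0.4]
opening: 0.997
gripper_force: 0.0
```

```bash
python3 - <<'E'
from h import *
to([.4525,-.186,.0425],7.5)
from plant import camera
out=[]
for n in('side','top'):
    c=camera(n);np.savez('pics/%s5.npz'%n,**c)
    x,y,w,h=(200,140,130,210) if n=='side' else (225,185,130,70)
    out.append(cv2.resize(c['color'][y:y+h,x:x+w,::-1],None,fx=2.8,fy=2.8,interpolation=cv2.INTER_CUBIC))
    if n=='side': z=cv2.resize(c['color'][185:241,210:265,::-1],(364,371),interpolation=cv2.INTER_CUBIC)
col=np.vstack([z,out[1]]);H=588
cv2.imwrite('pics/e.png',np.hstack([out[0],cv2.copyMakeBorder(col,0,H-col.shape[0],0,0,cv2.BORDER_CONSTANT)]))
E
```

```text
t 12.65 pos [ 0.4754 -0.3519  0.2907] yaw 7.24 tilt [ 0.001 -0.005 -1.   ] op 0.997 F [ 0.5  0.2 -0.4]
shift [ 0.1688 -0.0019  0.2473] turn -0.0014660269240727756
```

View pics/e.png

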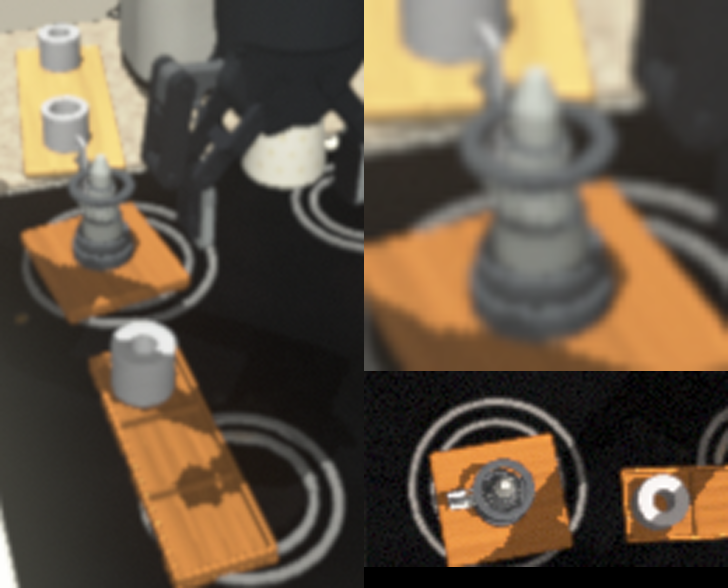

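The collar stands in the leftmost compartment, the two others are on the board, and the rider sits lower on the cone. I'll check the rider's height and the collar's position numerically.

```bash
python3 - <<'E'
from h import *
S=np.load('pics/side5.npz');T=np.load('pics/top5.npz')
for z in(.126,.109,.097,.093,.089):print(z,proj(S,[.4636,-.0224,z]).round(1))
print('obs ring',210+(540-364)/6.62,185+147/6.62)
print(onz(T,(225+(663-364)/2.8,185+(502-371)/2.8),.0495))
g=S['color'].astype(int).mean(2).astype(int)
for x in(224,243):print(x,g[193:222,x])
E
```

```text
0.126 [[235.5 195.3]]
0.109 [[235.7 201. ]]
0.097 [[235.8 205. ]]
0.093 [[235.8 206.3]]
0.089 [[235.8 207.6]]
obs ring 236.58610271903322 207.20543806646526
[ 0.44972483 -0.18248811  0.0495    ]
224 [164 174 191 197 198 199 198 180 147 120 119 126 109  88  74  63  54  45
  42  41  40  51  89 127 129 130 139 145 145]
243 [197 200 198 198 200 197 170 131 113 104  88  68  52  53  69  93 106 101
  90 107 136 140 125 116 113 108 102  98  97]
```

```bash
python3 -c "
from plant import bot;print(bot.close_job())"
```

```text
the job is handed in; nothing more can be done
None
```

I handed the job in at about 12.7 s: the middle collar (23 mm bore) seated on the top step at roughly 11–12 N, an estimated 2 mm of cone travel, and now stands in the one-dot compartment about 4 mm off centre; the rider still reads one dot by camera (good to about 3 mm), and the other collars stayed in place.

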